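Find the full tea tin by its weight

ROBOT

A 6-joint arm with a two-finger parallel gripper is mounted at the origin on a cart in front of the work surface, level with it; the furniture and walls round the work are solid. World frame = base frame: x ahead of the robot, y to its left, z up, the work surface at z = 0. Lengths are in m, angles in rad, forces in N, time in s.
With the tool pointing down it reaches from about 0.2 to 0.875 m from the base axis. Payload 3.4 kg.
Tool frame: the origin (TCP) lies midway between the tips of the shut fingers; the grasp point (between the pads) lies 19 mm behind it; z points along the fingers, x is the direction in which the jaws open and shut, and the axes are right-handed (so a half turn about z gives the same grasp; the last joint's range is limited). The gripper opens to 94 mm and grips with 3 to 60 N. Pads are 16 mm wide; open, the fingers measure 119 mm over their backs; the gripper's body (75 mm by 177 mm) begins 78 mm behind the grasp point.
Start: joints at [1.022, 0.276, 1.505, -0, 1.361, -0.121], TCP at [0.239, 0.523, 0.168] pointing down, gripper open.
Joint ranges: [-2.89, 2.89], [-0.75, 2.08], [0.22, 2.7], [-1.18, 4.32], [0.11, 2.71], [-2.7, 2.7]. Speed limits (rad/s): [2.57, 2.57, 3.14, 3.14, 3.14, 3.14].

INTERFACE

Orientations are given as a unit quaternion [x, y, z, w].
In Python, from cell import readout, optics, job, nets gives the robot as it stands. The module is installed in compiled form; this text tells all that it offers.
- The arm moves only by the tool apply_moves, never from a script. Its argument "series" is a list of rows, each a list of 3 entries, a list of its own where there are three numbers: the shift along the world's x, y, z in mm, then the turn, a rotation vector about the world's x, y, z in rad, then the opening in per cent of the stroke, from 0 (shut) to 100 (fully open). A call has 1 to 5 rows; each row shifts and turns the commanded pose from where the row before left it; what a row does not reach is not made up. A row lasts 1/10 s, in which the tool goes at most 50 mm and 8.59 degrees, less where a joint would pass 70% of its speed; a pose out of reach is approached as far as the arm can. A call with a gripper value outside its range is refused whole. The fingers move at their own pace and stop on an object; the grip force is fixed at half the most. Time passes only in rows, so rows that do not move let the fingers close. It gives the time, the measured TCP pose, the force and the opening at its end, in the units of the state.
- readout.read_state(): the state, without advancing time (a new reading comes with each control period).
- optics.camera(name): name is "scene" or "top"; returns the picture (480x640x3 uint8, red, green, blue); there is no depth.
- optics.calibration(name): a dict with "intrinsics" (3x3 intrinsics, pixels), "k1" (the pictures are not rectified: a ray, as slopes to the right and down, at radius r is drawn at 1 + k1 r^2 times it, then the intrinsics apply), "eye" and "rotation" of the camera in the world. Camera axes: x right, y up, looking along -z (the intrinsics and any distortion apply to the point x, -y, -z); pixel columns grow to the right and rows downward; lengths in m; the calibration is good to about 2 mm. A picture is of the moment at which its call begins. calibration takes no time and is no camera call.
- job.finish_job(): hands the job in, once; it reports no verdict.
Trained networks look in the newest picture that a camera, given by its name, has taken for a name from the list of things; names that differ only in an ending like _2 or _b are one class to them, and where a whole thing is asked for, a point or a joint stands for the part that bears it (a point fixed in the world has none). Each returns a list of dicts, best first, with "confidence" (0 to 1); they miss things now and then, are a little off and sometimes report something else, mostly with a low value. They report only what shows in the picture. A call takes as long as a camera call. They do not tell look-alikes from the thing itself.
- nets.search_frame(camera, name): "position" ([x, y, z] in m, in world coordinates, good to about 4 mm: the middle of the surface that is visible of it).
- nets.silhouettes(camera, name): "mask" (480x640 bool, what is visible of it).
The state is a dict: "clock": time; "joint_pos": joint angles; "joint_vel": joint speeds; "effort": joint torques, N m; "tool_pos": TCP position; "orientation": TCP orientation; "force": force on the tool from outside, world axes, zero at the start; "moment": the same for the moment, N m; "grip_width": finger opening in m.
Only numpy, scipy, OpenCV 4.12 (cv2) and the standard library are available. Lean on these libraries where they do the work, as an engineer would, in place of code of your own. Each camera call takes 0.05 s, during which the arm holds its last target.

TASK

Three identical closed tea tins stand in the tray, and only the full one is much heavier than the other two: find out by feel which it is. Going from left to right as seen from the robot, lift each tin clear of the tray by a few centimetres straight above its compartment, hold it there a moment, and put it back upright where it stood; then pick up the heaviest and hold it up, upright and still, over the tray, about 20 cm above the worktop (if the last tin is the heaviest you may simply raise it further). Finish while holding it, with the other two tins standing back in their places, and without knocking over a tin or disturbing the other things on the worktop.

Things in the scene. Friction and masses are not known exactly. Their poses are not given: they have to be found in the camera images.
- tray: low wooden tray, 100 x 276 mm, fixed to the worktop; outer walls 20 mm high, floor 6 mm thick; origin at the centre of its underside, on the worktop; y is its long axis, pointing to the robot's left (within about 25 degrees), z up. Three compartments in a row, centred at y = +90 mm (left), 0 (middle) and -90 mm (right) and x = 0, each about 88 mm by 84 mm inside, parted by 16 mm high walls; one tin stands near the centre of each.
- tin_1_center (a point): centre (half-way up) of one of three closed steel tea tins that look alike: upright cylinder 58 mm across, 90 mm high, flat lid fixed on; grip it round the side in any direction. It stands on the tray's 6 mm floor, so its centre starts 51 mm above the worktop. z is its axis. Which tin stands in which compartment varies. The nearly empty tins weigh 0.25 to 0.40 kg, the full one 0.65 to 0.85 kg.
- tin_2_center (a point): centre (half-way up) of one of three closed steel tea tins that look alike: upright cylinder 58 mm across, 90 mm high, flat lid fixed on; grip it round the side in any direction. It stands on the tray's 6 mm floor, so its centre starts 51 mm above the worktop. z is its axis. Which tin stands in which compartment varies. The nearly empty tins weigh 0.25 to 0.40 kg, the full one 0.65 to 0.85 kg.
- tin_3_center (a point): centre (half-way up) of one of three closed steel tea tins that look alike: upright cylinder 58 mm across, 90 mm high, flat lid fixed on; grip it round the side in any direction. It stands on the tray's 6 mm floor, so its centre starts 51 mm above the worktop. z is its axis. Which tin stands in which compartment varies. The nearly empty tins weigh 0.25 to 0.40 kg, the full one 0.65 to 0.85 kg.
- cream_mug_center (a point): bystander, leave alone: plain cream mug, 84 x 123 x 91 mm, behind the tray; point half-way up
- salt_shaker_center (a point): bystander, leave alone: salt shaker, 44 mm across, 90 mm high, close behind the tray; point half-way up
- teaspoon_center (a point): bystander, leave alone: teaspoon 130 mm long, lying flat in front of the tray; point near its middle
- lemon_center (a point): bystander, leave alone: lemon, 75 x 56 x 57 mm, behind the tray's right end; point half-way up
Things that resemble listed ones, but are neither listed nor needed, are in the scene too. Leave any green or red look-alike of the part that bears tin_2_center alone.

How it is judged:
By the outcome, as a careful person would: the job done as asked, in the order asked, and still so for the second after the job is handed in, while the arm keeps its last pose, push and grip.
It also fails if it takes over 72 s, if anything falls off the work surface, if the arm or the gripper's body presses on something with over 40 N, if the wrist force passes 120 N, or if a joint passes its speed limit or range.

## Working session

There is one attempt and no reset: what is moved stays moved. The work goes in short steps, Python scripts to look and compute and a tool call to move; the robot and the scene stay as the last step left them, time stands still between calls to the robot, and variables do not carry over. Pictures are saved under pics/ and viewed, and the job is handed in when it is done.

Besides the shell and the picture viewer there is one more tool, called as name([rows], argument=value, ...), one row to a line, values as JSON. apply_moves: Moves the arm, as the interface text tells. Its arguments: {"type":"object","properties":{"series":{"type":"array"}},"required":["series"]}

```bash
mkdir -p pics; python3 - <<'E'
from cell import readout, optics, job, nets
import cv2, numpy as np
s=readout.read_state()
for k,v in s.items(): print(k,np.round(v,4))
for c in ["scene","top"]:
    im=optics.camera(c); cv2.imwrite(f"pics/{c}0.png",im[:,:,::-1])
    cal=optics.calibration(c); print(c,{k:np.round(v,4).tolist() for k,v in cal.items()})
    for n in ["tin_1_center","tray"]:
        for d in nets.search_frame(c,n): print(c,n,np.round(d["position"],4),round(d["confidence"],2))
E
```

```text
clock 0.0
joint_pos [ 1.022   0.2766  1.5061 -0.      1.3607 -0.121 ]
joint_vel [-0.0008  0.0005 -0.0003  0.0005  0.0007 -0.0003]
effort [-2.30000e-03 -4.04599e+01 -2.37221e+01  7.00000e-02  3.46000e-02
 -1.00000e-04]
tool_pos [0.2382 0.5226 0.167 ]
orientation [ 8.411e-01  5.409e-01 -8.000e-04  4.000e-04]
force [0.1535 0.7314 0.5764]
moment [ 0.0132 -0.0248  0.0136]
grip_width 0.0942
scene {'intrinsics': [[469.8765, 0.0, 317.4934], [0.0, 469.8765, 242.5498], [0.0, 0.0, 1.0]], 'k1': -0.0467, 'eye': [-0.0792, -0.8126, 0.7451], 'rotation': [0.3629, -0.1621, -0.3829, 0.8339]}
scene tin_1_center [ 0.4346 -0.213   0.0806] 0.64
scene tray [ 0.4043 -0.3216  0.0067] 0.86
top {'intrinsics': [[436.285, 0.0, 320.6063], [0.0, 436.285, 236.6242], [0.0, 0.0, 1.0]], 'k1': -0.0504, 'eye': [0.3135, -0.3309, 0.8884], 'rotation': [-0.0625, 0.0733, 0.7113, -0.6963]}
top tin_1_center [ 0.4464 -0.2032  0.0948] 0.71
top tray [ 0.423  -0.2944  0.0032] 0.77
```

View pics/scene0.png

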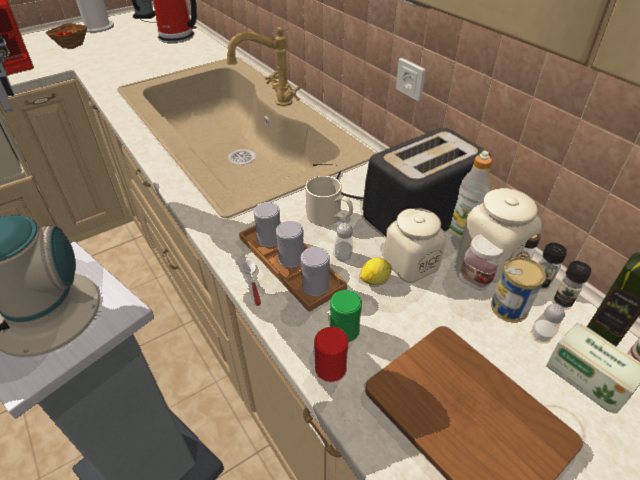

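View pics/top0.png

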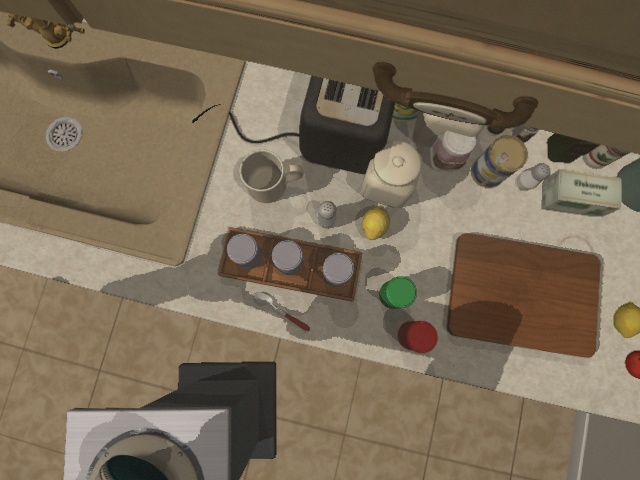

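The scene view shows three grey tins in the tray at about (267,225), (289,245) and (315,270). Green and red look-alikes stand to the right. In the top view the lids are near (242,248), (287,256) and (338,268), the shaker at (327,212), the mug at (263,175) and the spoon at (280,310). Next I'll measure these.

```bash
cat > h.py <<'E'
import numpy as np, cv2
from scipy.spatial.transform import Rotation as R
from cell import readout, optics, job, nets
def backproj(cam,uv,z):
    c=optics.calibration(cam);K=np.array(c["intrinsics"])
    xd=(np.array(uv,float)-K[:2,2])/[K[0,0],K[1,1]]
    x=xd.copy()
    for _ in range(20): x=xd/(1+c["k1"]*(x**2).sum(-1,keepdims=True))
    d=np.concatenate([x[...,:1],-x[...,1:],-np.ones_like(x[...,:1])],-1)
    q=np.array(c["rotation"]); M=R.from_quat(q).as_matrix() if q.size==4 else q
    d=d@M.T; e=np.array(c["eye"])
    return e+d*((z-e[2])/d[...,2:])
def proj(cam,P):
    c=optics.calibration(cam);K=np.array(c["intrinsics"])
    q=np.array(c["rotation"]); M=R.from_quat(q).as_matrix() if q.size==4 else q
    p=(np.atleast_2d(P)-c["eye"])@M
    s=np.c_[p[:,0]/-p[:,2],-p[:,1]/-p[:,2]]
    s=s*(1+c["k1"]*(s**2).sum(1,keepdims=True))
    return s*[K[0,0],K[1,1]]+K[:2,2]
E
python3 - <<'E'
from h import *
im=cv2.imread("pics/top0.png"); c=im[190:350,200:380]
cv2.imwrite("pics/topc.png",cv2.resize(c,None,fx=4.4,fy=3.75*1.0,interpolation=cv2.INTER_CUBIC)[:600,:800])
print(np.round(backproj("top",[[242,248],[287,256],[338,268]],0.096),4))
for n in ["tin_1_center","cream_mug_center","salt_shaker_center","teaspoon_center","lemon_center","tray"]:
  for cam in ["top","scene"]:
    for d in nets.silhouettes(cam,n):
        m=d["mask"]; v,u=np.nonzero(m); print(n,cam,round(d["confidence"],2),m.sum(),u.min(),u.max(),v.min(),v.max(),np.round([u.mean(),v.mean()],1))
        if n!="tin_1_center" and cam=="top": print(np.round(backproj("top",[[u.mean(),v.mean()]],0.08),3))
E
```

```text
[[ 0.4493 -0.1996  0.096 ]
 [ 0.4328 -0.2823  0.096 ]
 [ 0.4087 -0.3752  0.096 ]]
tin_1_center top 0.74 972 227 262 233 268 [244.5 250.9]
tin_1_center top 0.31 464 253 309 293 330 [277.4 309.5]
tin_1_center scene 0.85 953 253 279 202 246 [266.4 222.8]
cream_mug_center top 0.91 2154 239 302 150 202 [266.5 175. ]
[[ 0.595 -0.243  0.08 ]]
cream_mug_center scene 0.68 1822 305 354 175 225 [326.1 200.6]
salt_shaker_center top 0.74 475 316 337 201 228 [326.7 214.7]
[[ 0.513 -0.358  0.08 ]]
salt_shaker_center scene 0.56 614 334 352 223 260 [343.3 242.2]
teaspoon_center top 0.72 373 254 308 293 329 [275.3 308.1]
[[ 0.339 -0.259  0.08 ]]
teaspoon_center top 0.46 729 362 389 206 239 [375.5 222.8]
[[ 0.496 -0.45   0.08 ]]
teaspoon_center top 0.38 874 272 303 240 275 [288.2 257.1]
[[ 0.433 -0.284  0.08 ]]
teaspoon_center scene 0.57 298 243 260 260 305 [251.9 279.4]
lemon_center top 0.96 724 362 390 206 239 [375.7 222.3]
[[ 0.497 -0.451  0.08 ]]
lemon_center top 0.23 388 254 308 293 329 [275.1 308. ]
[[ 0.339 -0.259  0.08 ]]
lemon_center scene 0.69 656 360 391 258 284 [375.6 271.4]
tray top 0.63 4260 218 361 228 300 [292.  267.8]
[[ 0.413 -0.29   0.08 ]]
tray scene 0.75 2010 239 346 226 310 [290.2 272.2]
```

View pics/topc.png

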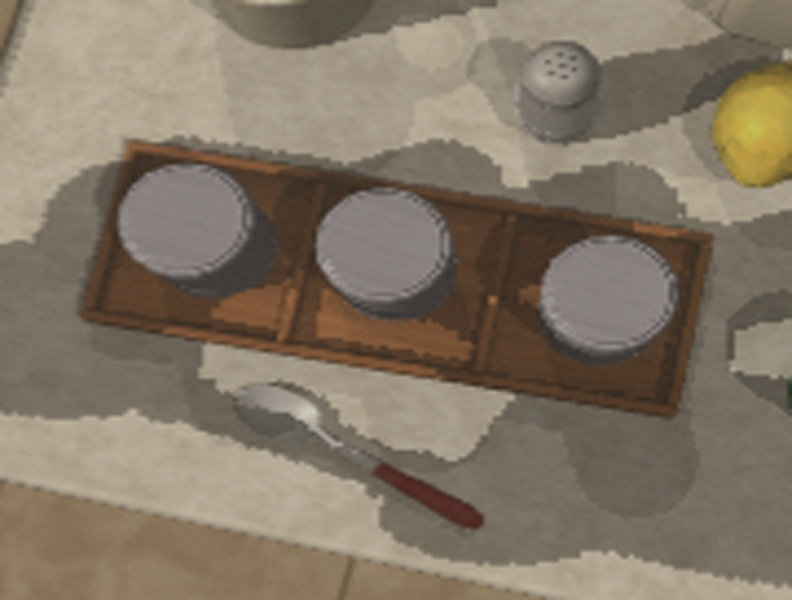

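```bash
python3 - <<'E'
from h import *
from scipy.optimize import minimize_scalar, least_squares
f=lambda p: np.array(p)/[4.4,3.75]+[200,190]
lid=f([[185,220],[383,245],[609,297]]); cor=f([[127,143],[712,235],[675,413],[82,318]])
L=backproj("top",lid,0.096); C=backproj("top",cor,0.02)
print("lids",L.round(4)); print("corners",C.round(4),[np.linalg.norm(C[i]-C[(i+1)%4]).round(4) for i in range(4)])
# fit tray pose
loc=np.array([[.05,.138],[.05,-.138],[-.05,-.138],[-.05,.138]])
def W(p,l): c,s=np.cos(p[2]),np.sin(p[2]); return np.c_[p[0]+c*l[:,0]-s*l[:,1],p[1]+s*l[:,0]+c*l[:,1]]
r=least_squares(lambda p:(W(p,loc)-C[:,:2]).ravel(),[.43,-.29,0]); p=r.x; print("tray",p,np.degrees(p[2]),r.fun.round(4))
cc=W(p,np.array([[0,.09],[0,0],[0,-.09]])); print("comp",cc.round(4))
# shaker etc in tray frame
c,s=np.cos(p[2]),np.sin(p[2])
def T(P): d=np.atleast_2d(P)[:,:2]-p[:2]; return np.c_[c*d[:,0]+s*d[:,1],-s*d[:,0]+c*d[:,1]]
print("lids in tray",T(L).round(4))
print("shaker tray", T(backproj("top",f([[562,70]]),0.09)).round(4))
print("mug rim tray", T(backproj("top",[[263,173]],0.09)).round(4))
# lids check in scene: project
print(proj("scene",L).round(1))
im=cv2.imread("pics/scene0.png")
a=np.linspace(0,2*np.pi,40)
for l in L:
  for z in (.006,.096):
    P=np.c_[l[0]+.029*np.cos(a),l[1]+.029*np.sin(a),0*a+z]
    cv2.polylines(im,[np.round(proj("scene",P)*16).astype(int).reshape(-1,1,2)],True,(0,0,255),1,shift=4)
P=np.c_[W(p,loc),[.02]*4]; cv2.polylines(im,[np.round(proj("scene",P)*16).astype(int).reshape(-1,1,2)],True,(0,255,0),1,shift=4)
cv2.imwrite("pics/ov.png",cv2.resize(im[180:330,220:420],None,fx=4,fy=4))
E
```

```text
lids [[ 0.4481 -0.1997  0.096 ]
 [ 0.434  -0.2824  0.096 ]
 [ 0.4065 -0.3759  0.096 ]]
corners [[ 0.5039 -0.1598  0.02  ]
 [ 0.4479 -0.4284  0.02  ]
 [ 0.3534 -0.408   0.02  ]
 [ 0.4091 -0.141   0.02  ]] [np.float64(0.2744), np.float64(0.0967), np.float64(0.2728), np.float64(0.0967)]
tray [ 0.42854354 -0.28431006 -0.20537844] -11.767317899646477 [ 0.0018  0.0004  0.0014 -0.0012 -0.0019 -0.0012 -0.0013  0.002 ]
comp [[ 0.4469 -0.1962]
 [ 0.4285 -0.2843]
 [ 0.4102 -0.3724]]
lids in tray [[ 0.0019  0.0868]
 [ 0.005   0.003 ]
 [-0.0029 -0.0941]]
shaker tray [[ 0.1072 -0.0545]]
mug rim tray [[0.1538 0.0803]]
[[265.5 209.3]
 [288.6 228.7]
 [313.6 256.3]]
```

View pics/ov.png

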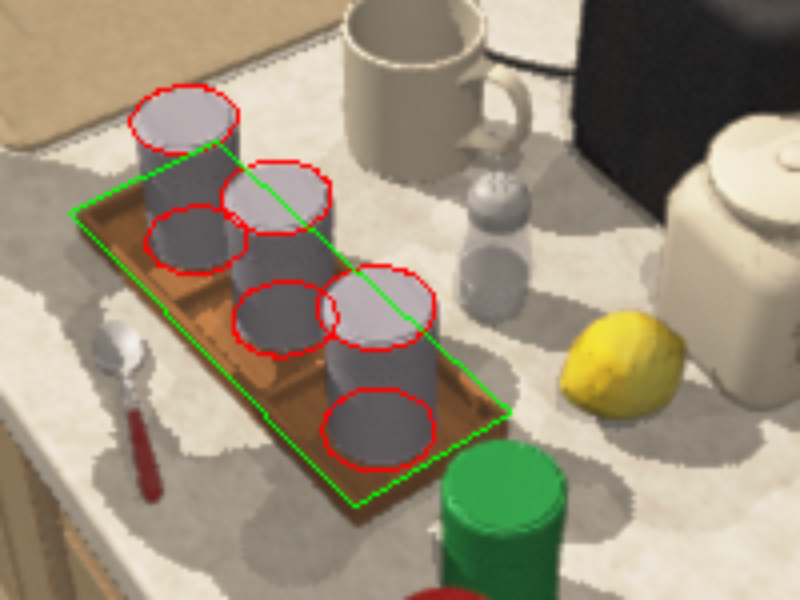

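Tin lids overlay the scene view to within about 2 mm. The tray is at (0.429,-0.284) with yaw -11.8°. I'll set the jaws along tray x, clear of the neighbouring tins and the shaker, and approach now.

apply_moves([
  [[13,-40,6],[0,0,-0.135],100],
  [[13,-45,6],[0,0,-0.135],100],
  [[13,-45,4],[0,0,-0.135],100],
  [[13,-45,4],[0,0,-0.135],100],
  [[13,-45,2],[0,0,-0.135],100],
])

```text
clock: 1.4
tool_pos: [0.3039, 0.3017, 0.1904]
orientation: [0.973, 0.23, 0.001, -0.0]
force: [0.8, -0.7, 0.3]
grip_width: 0.094
```

apply_moves([
  [[13,-45,2],[0,0,-0.135],100],
  [[13,-45,2],[0,0,-0.135],100],
  [[13,-45,0],[0,0,-0.135],100],
  [[13,-45,0],[0,0,-0.135],100],
  [[13,-45,0],[0,0,-0.135],100],
])

```text
clock: 1.9
tool_pos: [0.3688, 0.0765, 0.1943]
orientation: [0.994, -0.106, 0.001, -0.0]
force: [1.1, 0.4, 0.1]
grip_width: 0.0939
```

apply_moves([
  [[13,-45,0],[0,0,0],100],
  [[13,-45,0],[0,0,0],100],
  [[13,-45,0],[0,0,0],100],
  [[13,-45,0],[0,0,0],100],
  [[13,-45,0],[0,0,0],100],
])

```text
clock: 2.4
tool_pos: [0.4338, -0.1489, 0.1942]
orientation: [0.995, -0.104, 0.001, 0.0]
force: [1.0, 0.8, 0.6]
grip_width: 0.094
```

apply_moves([
  [[13,-48,0],[0,0,0],100],
  [[0,0,0],[0,0,0],100],
  [[0,0,0],[0,0,0],100],
])

```text
clock: 2.7
tool_pos: [0.4463, -0.1954, 0.1934]
orientation: [0.995, -0.104, -0.001, -0.001]
force: [0.1, -0.4, -0.7]
grip_width: 0.0941
```

apply_moves([
  [[2,-4,-36],[0,0,0],100],
  [[0,0,-40],[0,0,0],100],
  [[0,0,-30],[0,0,0],100],
  [[0,0,-30],[0,0,0],100],
  [[0,0,-20],[0,0,0],100],
])

```text
clock: 3.2
tool_pos: [0.447, -0.196, 0.0364]
orientation: [0.995, -0.102, -0.001, -0.001]
force: [-0.3, -0.3, 1.1]
grip_width: 0.0941
```

```bash
python3 - <<'E'
from h import *
for c in ["scene","top"]:
    im=optics.camera(c); cv2.imwrite(f"pics/{c}1.png",cv2.resize(im[170:320,200:400,::-1],None,fx=4,fy=4))
E
```

```text
(no output)
```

View pics/scene1.png

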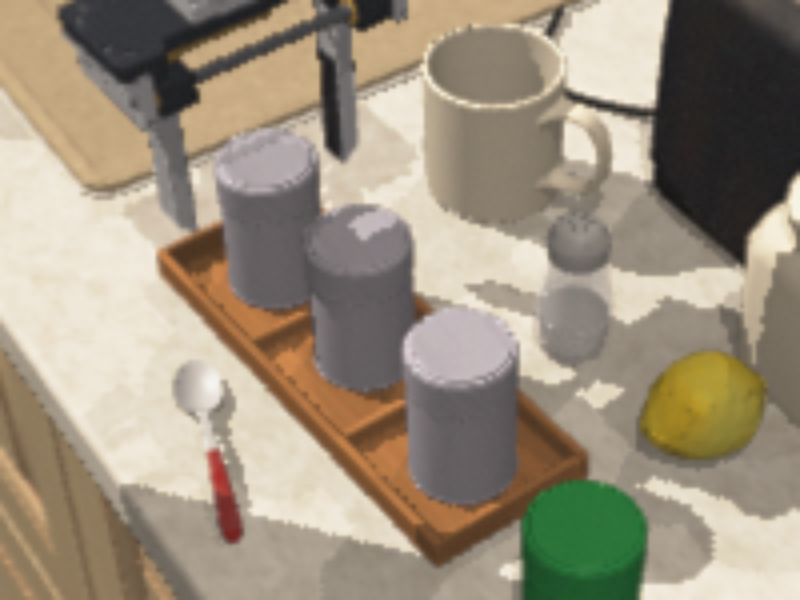

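The tin, tray and fingers are visible. The finger tips are near crop (187,225) and (345,155), and they look left of the tin, so I'll check where they should project.

```bash
python3 - <<'E'
from h import *
s=readout.read_state(); t=s["tool_pos"]; M=R.from_quat(s["orientation"]).as_matrix(); print(t,M[:,0],M[:,2])
for cam in ["scene","top"]:
  P=np.array([t+M[:,0]*d for d in(-.053,.053,0)]+[[.4481,-.1997,.096]])
  print(cam,((proj(cam,P)-[200,170])*4).round())
E
```

```text
[ 0.4458506  -0.19548652  0.03580902] [ 0.97900925 -0.20372788 -0.00598634] [-0.00532444  0.0037969  -0.99997862]
scene [[183. 276.]
 [340. 201.]
 [263. 238.]
 [262. 157.]]
top [[156. 445.]
 [202. 236.]
 [179. 339.]
 [168. 315.]]
```

View pics/top1.png

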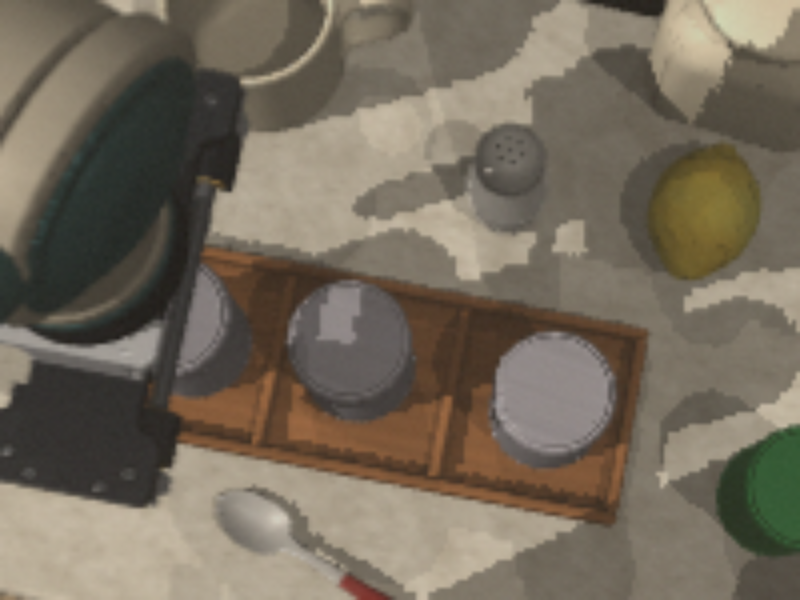

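The tips sit about 25 mm higher than the shut-finger TCP. That fits linkage fingers that retract when they open. I'll go slightly lower, centre on the tin, then close.

apply_moves([
  [[2,-4,-5],[0,0,0],100],
  [[0,0,0],[0,0,0],100],
  [[0,0,0],[0,0,0],60],
  [[0,0,0],[0,0,0],60],
  [[0,0,0],[0,0,0],50],
])

```text
clock: 3.8
tool_pos: [0.4509, -0.203, 0.0335]
orientation: [0.995, -0.103, 0.001, 0.0]
force: [0.1, -1.1, -0.1]
grip_width: 0.0735
```

apply_moves([
  [[0,0,0],[0,0,0],40],
  [[0,0,0],[0,0,0],30],
  [[0,0,0],[0,0,0],30],
  [[0,0,0],[0,0,0],30],
  [[0,0,0],[0,0,0],30],
])

```text
clock: 4.3
tool_pos: [0.4496, -0.2025, 0.0329]
orientation: [0.995, -0.103, -0.001, -0.0]
force: [-4.2, 1.2, 4.9]
grip_width: 0.0576
```

```bash
python3 - <<'E'
from h import *
for c in ["scene"]:
    im=optics.camera(c); cv2.imwrite(f"pics/{c}2.png",cv2.resize(im[170:320,200:400,::-1],None,fx=4,fy=4))
s=readout.read_state(); print(s["force"],s["tool_pos"],s["grip_width"],s["effort"])
E
```

```text
[-4.62271703  0.310002    5.3341545 ] [ 0.44961391 -0.20252661  0.03295468] 0.05753808311324284 [ 5.68480846e-01 -3.32476187e+01 -1.98890179e+01  6.31046444e-01
 -1.51832264e+00  1.56859285e-02]
```

View pics/scene2.png

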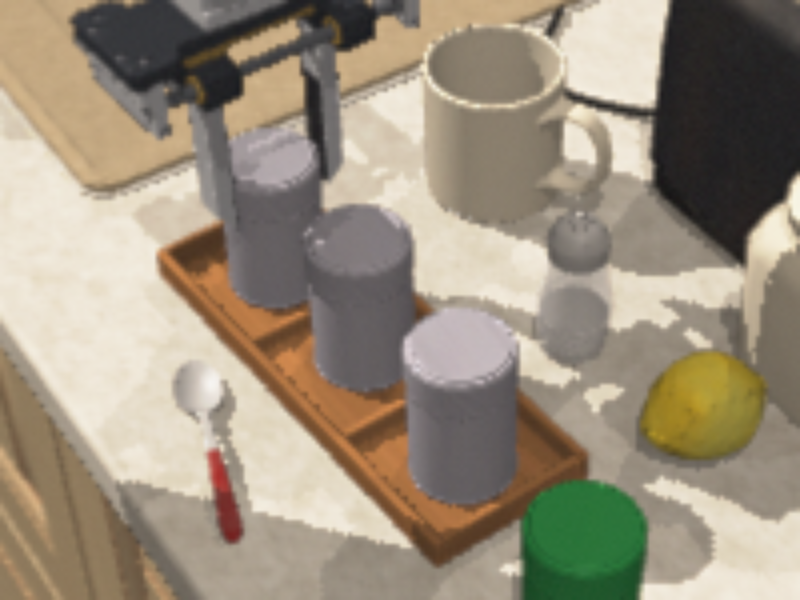

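Both fingers hold the left tin, with width 57.5 mm. I'll lift it 55 mm gently.

apply_moves([
  [[0,0,5],[0,0,0],30],
  [[0,0,10],[0,0,0],30],
  [[0,0,15],[0,0,0],30],
  [[0,0,15],[0,0,0],30],
  [[0,0,10],[0,0,0],30],
])

```text
clock: 4.85
tool_pos: [0.4518, -0.2033, 0.0893]
orientation: [0.995, -0.103, 0.001, 0.0]
force: [0.4, 0.4, -3.9]
grip_width: 0.0573
```

apply_moves([
  [[0,0,0],[0,0,0],30],
  [[0,0,0],[0,0,0],30],
  [[0,0,0],[0,0,0],30],
  [[0,0,0],[0,0,0],30],
  [[0,0,0],[0,0,0],30],
])

```text
clock: 5.35
tool_pos: [0.4503, -0.2026, 0.0874]
orientation: [0.995, -0.103, -0.0, -0.0]
force: [-0.1, -0.6, -3.2]
grip_width: 0.0574
```

apply_moves([
  [[0,0,0],[0,0,0],30],
  [[0,0,0],[0,0,0],30],
  [[0,0,0],[0,0,0],30],
  [[0,0,0],[0,0,0],30],
  [[0,0,0],[0,0,0],30],
])

```text
clock: 5.85
tool_pos: [0.4506, -0.2028, 0.0879]
orientation: [0.995, -0.103, 0.0, 0.0]
force: [0.4, 0.0, -3.2]
grip_width: 0.0575
```

```bash
python3 - <<'E'
from h import *
for c in ["scene"]:
    im=optics.camera(c); cv2.imwrite(f"pics/{c}3.png",cv2.resize(im[150:300,200:400,::-1],None,fx=4,fy=4))
s=readout.read_state(); print(s["force"],s["tool_pos"],s["grip_width"],s["effort"],s["moment"])
E
```

```text
[-0.06579373  0.34106291 -3.40006495] [ 0.45059911 -0.20280187  0.08792448] 0.05779215579660056 [-3.34008626e-03 -3.58047652e+01 -2.22068918e+01  6.73675421e-02
  4.60781506e-02  5.33620141e-05] [-0.03747472  0.05989652 -0.02585218]
```

View pics/scene3.png

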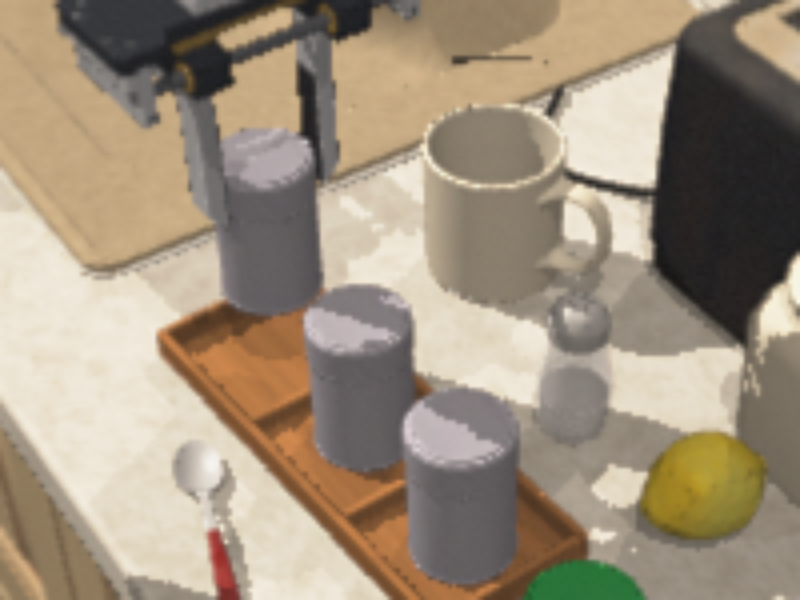

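The tin is up and upright with Fz about -3.3 N, so roughly 0.33 kg, a light one. I'll put it back.

apply_moves([
  [[0,0,-10],[0,0,0],30],
  [[0,0,-15],[0,0,0],30],
  [[0,0,-15],[0,0,0],30],
  [[0,0,-8],[0,0,0],30],
  [[0,0,-4],[0,0,0],30],
])

```text
clock: 6.4
tool_pos: [0.4499, -0.2023, 0.0347]
orientation: [0.995, -0.103, -0.001, -0.0]
force: [0.1, 0.2, -3.2]
grip_width: 0.0577
```

apply_moves([
  [[0,0,0],[0,0,0],30],
  [[0,0,-2],[0,0,0],30],
  [[0,0,0],[0,0,0],30],
  [[0,0,0],[0,0,0],30],
])

```text
clock: 6.8
tool_pos: [0.4509, -0.203, 0.0343]
orientation: [0.995, -0.103, 0.0, 0.0]
force: [-0.2, 0.5, -3.2]
grip_width: 0.0574
```

apply_moves([
  [[0,0,-1],[0,0,0],30],
  [[0,0,-1],[0,0,0],30],
  [[0,0,0],[0,0,0],30],
])

```text
clock: 7.1
tool_pos: [0.4509, -0.2031, 0.0329]
orientation: [0.995, -0.103, 0.001, 0.0]
force: [-1.8, 0.5, 4.1]
grip_width: 0.0575
```

apply_moves([
  [[0,0,0],[0,0,0],65],
  [[0,0,0],[0,0,0],75],
  [[0,0,0],[0,0,0],100],
  [[0,0,0],[0,0,0],100],
  [[0,0,0],[0,0,0],100],
])

```text
clock: 7.6
tool_pos: [0.4506, -0.2028, 0.0318]
orientation: [0.995, -0.103, 0.0, 0.0]
force: [0.4, -0.4, -0.5]
grip_width: 0.0899
```

apply_moves([
  [[0,0,0],[0,0,0],100],
  [[0,0,20],[0,0,0],100],
  [[0,0,30],[0,0,0],100],
  [[0,0,40],[0,0,0],100],
  [[0,0,30],[0,0,0],100],
])

```text
clock: 8.1
tool_pos: [0.451, -0.2031, 0.1539]
orientation: [0.995, -0.103, 0.001, 0.0]
force: [0.7, -0.6, -0.3]
grip_width: 0.0941
```

```bash
python3 - <<'E'
from h import *
for c in ["scene"]:
    im=optics.camera(c); cv2.imwrite(f"pics/{c}4.png",cv2.resize(im[150:300,200:400,::-1],None,fx=4,fy=4))
s=readout.read_state(); print(s["force"],s["tool_pos"],s["grip_width"])
E
```

```text
[ 1.30014004 -1.06775775  2.52012059] [ 0.45394333 -0.20478658  0.15851771] 0.09383779817585249
```

View pics/scene4.png

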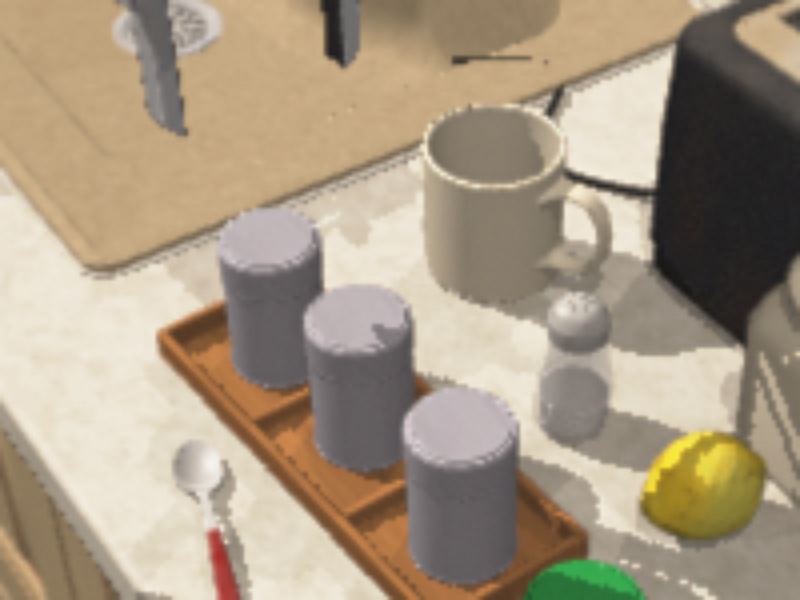

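The left tin stands back in its compartment, at about crop (270,300), and nothing else has moved. Next is the middle tin.

apply_moves([
  [[-5,-26,0],[0,0,0],100],
  [[-6,-26,0],[0,0,0],100],
  [[-6,-27,0],[0,0,0],100],
  [[0,0,0],[0,0,0],100],
  [[0,0,0],[0,0,0],100],
])

```text
clock: 8.65
tool_pos: [0.4333, -0.2815, 0.1515]
orientation: [0.995, -0.104, -0.0, -0.001]
force: [-0.2, 0.4, -0.5]
grip_width: 0.0937
```

apply_moves([
  [[1,-1,-30],[0,0,0],100],
  [[0,0,-35],[0,0,0],100],
  [[0,0,-30],[0,0,0],100],
  [[0,0,-17],[0,0,0],100],
  [[0,0,-6],[0,0,0],100],
])

```text
clock: 9.15
tool_pos: [0.4334, -0.2802, 0.0319]
orientation: [0.995, -0.103, -0.002, -0.002]
force: [0.2, 0.7, 0.3]
grip_width: 0.0943
```

apply_moves([
  [[0,0,0],[0,0,0],60],
  [[0,0,0],[0,0,0],60],
  [[0,0,0],[0,0,0],50],
  [[0,0,0],[0,0,0],40],
  [[0,0,0],[0,0,0],30],
])

```text
clock: 9.65
tool_pos: [0.4349, -0.2831, 0.0346]
orientation: [0.995, -0.103, 0.001, 0.0]
force: [-1.4, 0.8, 1.3]
grip_width: 0.0577
```

apply_moves([
  [[0,0,0],[0,0,0],30],
  [[0,0,0],[0,0,0],30],
  [[0,0,0],[0,0,0],30],
  [[0,0,0],[0,0,0],30],
])

```text
clock: 10.05
tool_pos: [0.4349, -0.2831, 0.0346]
orientation: [0.995, -0.103, 0.0, 0.0]
force: [0.5, 0.7, 5.8]
grip_width: 0.0575
```

apply_moves([
  [[0,0,5],[0,0,0],30],
  [[0,0,10],[0,0,0],30],
  [[0,0,15],[0,0,0],30],
  [[0,0,15],[0,0,0],30],
  [[0,0,10],[0,0,0],30],
])

```text
clock: 10.55
tool_pos: [0.4347, -0.2829, 0.0899]
orientation: [0.995, -0.103, 0.0, 0.0]
force: [0.2, -0.2, -3.4]
grip_width: 0.0573
```

apply_moves([
  [[0,0,0],[0,0,0],30],
  [[0,0,0],[0,0,0],30],
  [[0,0,0],[0,0,0],30],
  [[0,0,0],[0,0,0],30],
  [[0,0,0],[0,0,0],30],
])

```text
clock: 11.05
tool_pos: [0.4343, -0.2825, 0.0883]
orientation: [0.995, -0.103, -0.0, -0.0]
force: [0.2, 0.3, -3.5]
grip_width: 0.0573
```

apply_moves([
  [[0,0,0],[0,0,0],30],
  [[0,0,0],[0,0,0],30],
  [[0,0,0],[0,0,0],30],
  [[0,0,0],[0,0,0],30],
  [[0,0,0],[0,0,0],30],
])

```text
clock: 11.55
tool_pos: [0.4346, -0.2828, 0.0889]
orientation: [0.995, -0.103, 0.0, 0.0]
force: [-0.4, 0.2, -2.7]
grip_width: 0.0576
```

```bash
python3 - <<'E'
from h import *
for c in ["scene"]:
    im=optics.camera(c); cv2.imwrite(f"pics/{c}5.png",cv2.resize(im[150:300,200:400,::-1],None,fx=4,fy=4))
s=readout.read_state(); print(s["force"],s["tool_pos"],s["grip_width"],s["effort"],s["moment"])
E
```

```text
[ 0.0991612   0.45141428 -3.26920636] [ 0.43458868 -0.2828055   0.0889302 ] 0.05757154461320756 [-6.92305257e-04 -3.81605673e+01 -2.24667549e+01  5.53193770e-02
  5.20110957e-02 -3.70500857e-06] [-0.05503973  0.10143687 -0.05056629]
```

View pics/scene5.png

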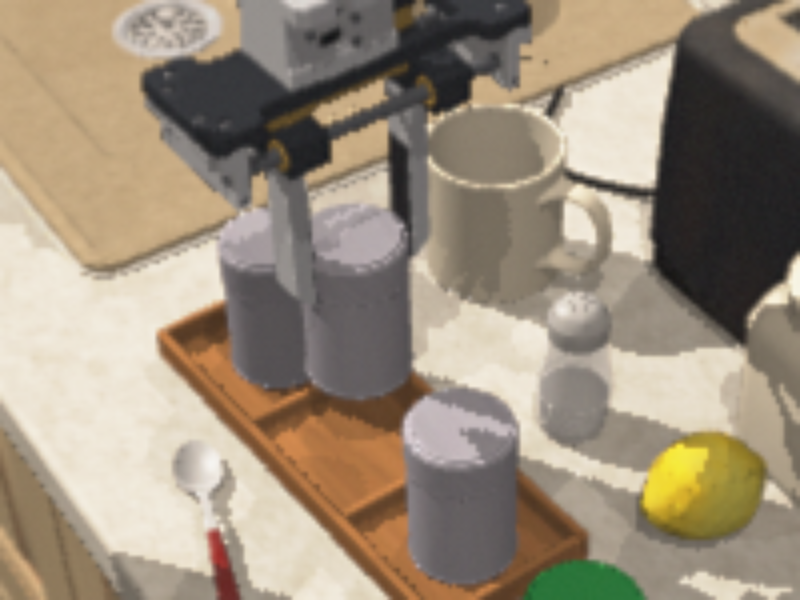

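The middle tin is lifted and upright with Fz about -3.2 N, so it is light too. I'll put it back.

apply_moves([
  [[0,0,-10],[0,0,0],30],
  [[0,0,-15],[0,0,0],30],
  [[0,0,-15],[0,0,0],30],
  [[0,0,-8],[0,0,0],30],
  [[0,0,-4],[0,0,0],30],
])

```text
clock: 12.1
tool_pos: [0.4339, -0.2822, 0.0357]
orientation: [0.995, -0.103, -0.001, -0.001]
force: [-0.4, -0.4, -4.5]
grip_width: 0.0577
```

apply_moves([
  [[0,0,-1],[0,0,0],30],
  [[0,0,-1],[0,0,0],30],
  [[0,0,-1],[0,0,0],30],
  [[0,0,0],[0,0,0],30],
  [[0,0,0],[0,0,0],30],
])

```text
clock: 12.6
tool_pos: [0.4351, -0.2832, 0.0346]
orientation: [0.995, -0.103, 0.001, 0.0]
force: [-0.8, -0.9, 0.9]
grip_width: 0.0576
```

Fz has gone from -3 to about +1, so it is in contact with the floor. I'll open and rise.

apply_moves([
  [[0,0,0],[0,0,0],65],
  [[0,0,0],[0,0,0],75],
  [[0,0,0],[0,0,0],100],
  [[0,0,0],[0,0,0],100],
  [[0,0,0],[0,0,0],100],
])

```text
clock: 13.1
tool_pos: [0.4346, -0.2828, 0.0339]
orientation: [0.995, -0.103, 0.0, 0.0]
force: [0.7, -0.1, -0.5]
grip_width: 0.0896
```

apply_moves([
  [[0,0,0],[0,0,0],100],
  [[0,0,20],[0,0,0],100],
  [[0,0,30],[0,0,0],100],
  [[0,0,40],[0,0,0],100],
  [[0,0,30],[0,0,0],100],
])

```text
clock: 13.6
tool_pos: [0.435, -0.2831, 0.1559]
orientation: [0.995, -0.103, 0.001, 0.0]
force: [1.3, -0.3, 0.5]
grip_width: 0.0944
```

apply_moves([
  [[-9,-31,0],[0,0,0],100],
  [[-9,-31,0],[0,0,0],100],
  [[-10,-31,0],[0,0,0],100],
  [[0,0,0],[0,0,0],100],
  [[0,0,0],[0,0,0],100],
])

```text
clock: 14.1
tool_pos: [0.4062, -0.3757, 0.1535]
orientation: [0.995, -0.104, -0.0, -0.001]
force: [0.1, 0.2, -0.1]
grip_width: 0.0938
```

```bash
python3 - <<'E'
from h import *
for c in ["scene"]:
    im=optics.camera(c); cv2.imwrite(f"pics/{c}6.png",cv2.resize(im[150:300,200:400,::-1],None,fx=4,fy=4))
s=readout.read_state(); print(s["force"],s["tool_pos"],s["grip_width"])
E
```

```text
[-0.83017531  0.63496702 -0.10012229] [ 0.40644934 -0.37500598  0.15357241] 0.09372530248050284
```

View pics/scene6.png

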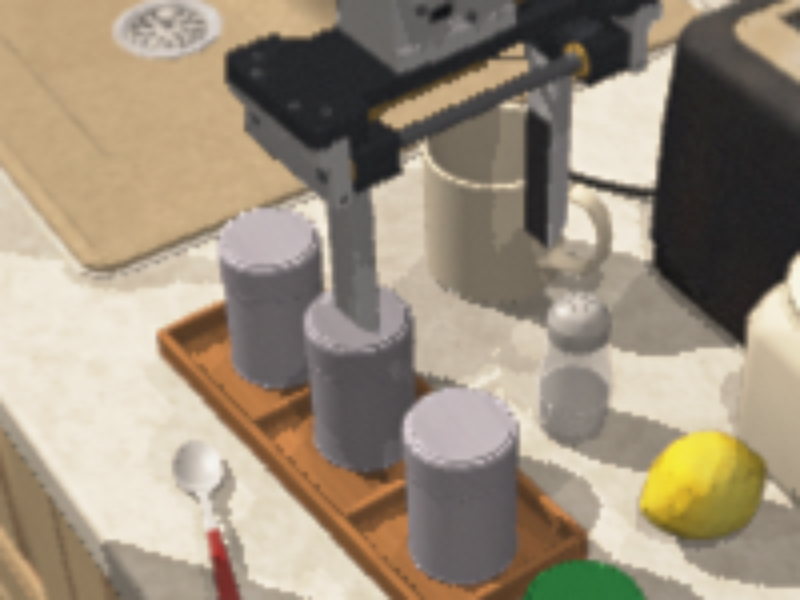

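Both tins stand in place and the gripper is above the right tin. I'll descend and grip.

apply_moves([
  [[0,0,-30],[0,0,0],100],
  [[0,0,-35],[0,0,0],100],
  [[0,0,-30],[0,0,0],100],
  [[0,0,-18],[0,0,0],100],
  [[0,0,-8],[0,0,0],100],
])

```text
clock: 14.65
tool_pos: [0.4059, -0.3732, 0.031]
orientation: [0.995, -0.103, -0.001, -0.002]
force: [-0.6, 0.5, -0.1]
grip_width: 0.0945
```

apply_moves([
  [[0,0,0],[0,0,0],60],
  [[0,0,0],[0,0,0],60],
  [[0,0,0],[0,0,0],50],
  [[0,0,0],[0,0,0],40],
  [[0,0,0],[0,0,0],30],
])

```text
clock: 15.15
tool_pos: [0.4085, -0.3769, 0.0341]
orientation: [0.995, -0.104, 0.002, 0.001]
force: [2.5, -0.1, -3.1]
grip_width: 0.0577
```

apply_moves([
  [[0,0,0],[0,0,0],30],
  [[0,0,0],[0,0,0],30],
  [[0,0,0],[0,0,0],30],
  [[0,0,0],[0,0,0],30],
])

```text
clock: 15.55
tool_pos: [0.4085, -0.3769, 0.0341]
orientation: [0.995, -0.104, 0.002, 0.001]
force: [5.4, 1.1, 4.5]
grip_width: 0.0574
```

apply_moves([
  [[0,0,5],[0,0,0],30],
  [[0,0,10],[0,0,0],30],
  [[0,0,15],[0,0,0],30],
  [[0,0,15],[0,0,0],30],
  [[0,0,10],[0,0,0],30],
])

```text
clock: 16.05
tool_pos: [0.4052, -0.375, 0.0878]
orientation: [0.995, -0.103, -0.001, -0.001]
force: [0.5, -0.0, -6.9]
grip_width: 0.0575
```

apply_moves([
  [[0,0,0],[0,0,0],30],
  [[0,0,0],[0,0,0],30],
  [[0,0,0],[0,0,0],30],
  [[0,0,0],[0,0,0],30],
  [[0,0,0],[0,0,0],30],
])

```text
clock: 16.55
tool_pos: [0.4062, -0.3754, 0.0873]
orientation: [0.995, -0.103, -0.0, -0.0]
force: [0.1, 0.2, -7.6]
grip_width: 0.0578
```

apply_moves([
  [[0,0,0],[0,0,0],30],
  [[0,0,0],[0,0,0],30],
  [[0,0,0],[0,0,0],30],
  [[0,0,0],[0,0,0],30],
  [[0,0,0],[0,0,0],30],
])

```text
clock: 17.05
tool_pos: [0.4066, -0.3758, 0.0879]
orientation: [0.995, -0.103, 0.0, 0.0]
force: [0.7, 0.9, -8.3]
grip_width: 0.0574
```

```bash
python3 - <<'E'
from h import *
for c in ["scene"]:
    im=optics.camera(c); cv2.imwrite(f"pics/{c}7.png",cv2.resize(im[150:300,200:400,::-1],None,fx=4,fy=4))
s=readout.read_state(); print(s["force"],s["tool_pos"],s["grip_width"],s["moment"])
E
```

```text
[-0.68921803  0.22515231 -8.16093834] [ 0.4065842  -0.3757785   0.08791232] 0.05765417941054826 [-0.0920724   0.06089103 -0.06435715]
```

View pics/scene7.png

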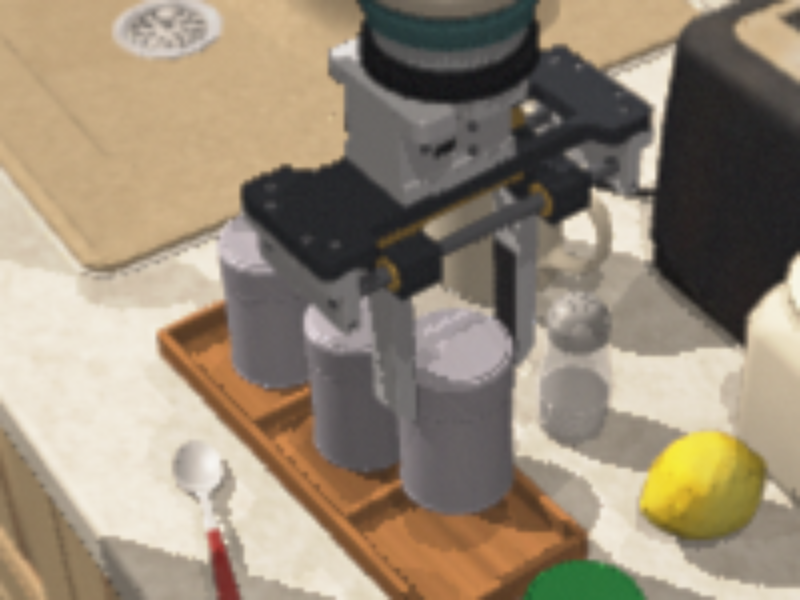

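The right tin pulls about -8 N, so roughly 0.8 kg. That makes it the full one, against about 0.33 kg for the others. I'll raise it by another 110 mm.

apply_moves([
  [[0,0,10],[0,0,0],30],
  [[0,0,20],[0,0,0],30],
  [[0,0,25],[0,0,0],30],
  [[0,0,25],[0,0,0],30],
  [[0,0,20],[0,0,0],30],
])

```text
clock: 17.6
tool_pos: [0.407, -0.3762, 0.1903]
orientation: [0.995, -0.103, 0.001, 0.001]
force: [-0.2, -1.0, -7.5]
grip_width: 0.0575
```

apply_moves([
  [[0,0,10],[0,0,0],30],
  [[0,0,0],[0,0,0],30],
  [[0,0,0],[0,0,0],30],
  [[0,0,0],[0,0,0],30],
  [[0,0,0],[0,0,0],30],
])

```text
clock: 18.1
tool_pos: [0.406, -0.3751, 0.1966]
orientation: [0.995, -0.103, -0.001, -0.001]
force: [-0.1, -0.2, -8.0]
grip_width: 0.0575
```

apply_moves([
  [[0,0,0],[0,0,0],30],
  [[0,0,0],[0,0,0],30],
  [[0,0,0],[0,0,0],30],
  [[0,0,0],[0,0,0],30],
  [[0,0,0],[0,0,0],30],
])

```text
clock: 18.6
tool_pos: [0.4066, -0.3758, 0.1979]
orientation: [0.995, -0.103, 0.0, 0.0]
force: [-0.3, 0.3, -8.2]
grip_width: 0.0576
```

```bash
python3 - <<'E'
from h import *
for c in ["scene","top"]:
    im=optics.camera(c); cv2.imwrite(f"pics/{c}8.png",cv2.resize(im[120:320,190:430,::-1],None,fx=3,fy=3))
s=readout.read_state(); print(s["force"],s["tool_pos"],s["grip_width"],s["moment"],s["clock"])
t=np.array(s["tool_pos"])
a=np.linspace(0,2*np.pi,60)
im=cv2.imread("pics/scene8.png")
for dz in (.170,.260):
    P=np.c_[t[0]+.029*np.cos(a),t[1]+.029*np.sin(a),0*a+dz]
    cv2.polylines(im,[np.round((proj("scene",P)-[190,120])*3).astype(int).reshape(-1,1,2)],True,(0,0,255),1)
cv2.imwrite("pics/ov8.png",im)
E
```

```text
[ 0.49212268 -0.13421263 -6.90542423] [ 0.40659271 -0.37582472  0.19796013] 0.0575108662820742 [ 0.01824841  0.10443572 -0.01154467] 18.7
```

View pics/ov8.png

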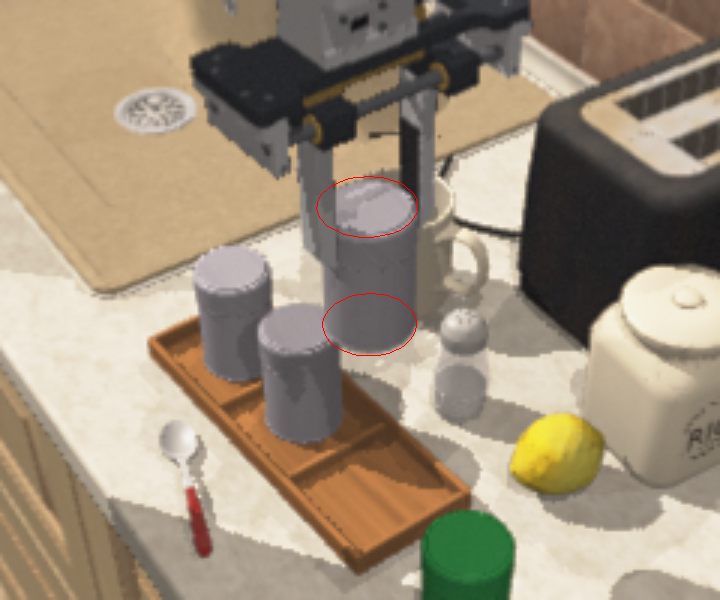

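View pics/top8.png

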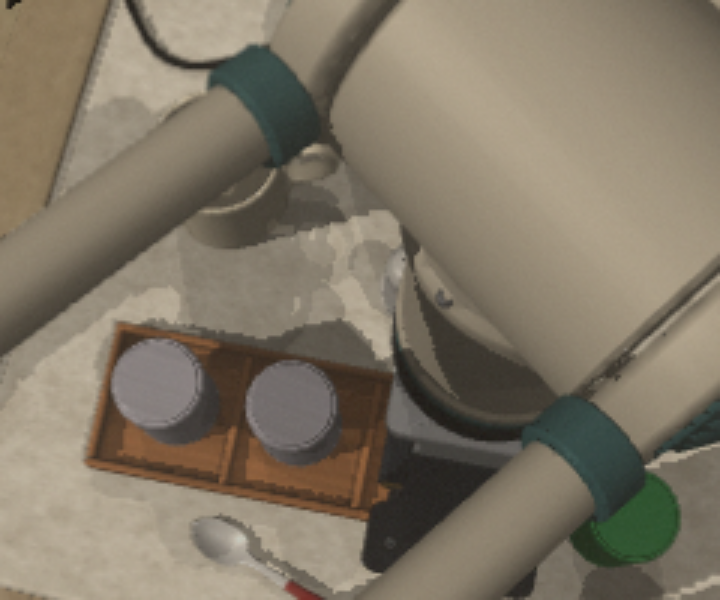

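The held tin is upright, with its bottom at about 17 cm and centre at about 21.5 cm. The overlay matches to within about 2 px. The other two tins are in their compartments and everything else is undisturbed, so I'm handing in.

```bash
python3 -c "
from cell import job
print(job.finish_job())"
```

```text
the job is handed in; nothing more can be done
None
```

The right-hand tin is the full one, and the arm finished holding it upright and still over its own compartment. Its centre is about 21.5 cm and its bottom about 17 cm above the worktop. I took "about 20 cm" to refer roughly to the tin's centre.

I lifted the tins from left to right, each by about 5.5 cm, held each for about a second, and put the left and middle ones back.

| Tin | Vertical force while held | Estimated mass |
|---|---|---|
| Left | about -3.3 N | about 0.33 kg |
| Middle | about -3.2 N | about 0.33 kg |
| Right | about -8 N | about 0.8 kg |

**Last checks:**
- The grip width was steady at 57.5 mm and the tool was pointing straight down.
- Both cameras showed the left and middle tins standing in their compartments. The spoon, mug, lemon and green tin looked undisturbed. The shaker looked undisturbed in the scene picture but was mostly hidden in the top one. The red tin was outside my last pictures.
- The clock read 18.7 s at hand-in.

**Disagreements:**
- The left tin's position in the jaws differed from my first picture estimate by about 2–3 mm, so it may stand that far from its original spot.
- The held tin's lid appeared about 2 pixels from where I predicted.
- The last force reading before hand-in was -6.9 N, against about -8 N in the readings just before it.

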